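Build up the camera column on a microscope head

TASK

Take the dust cap off the photo port of the microscope head and lay it, same side up, flat in the steel tray. Then build the camera column on the port, one piece at a time: first the wide clamp ring, on it the taller of the two adapter tubes, and on top the camera, each pushed fully home and upright, with the camera's long side pointing the way the eyepieces point (either end forward). The shorter adapter tube is not needed: leave it standing where it is.

Things in the scene. Friction and masses are not known exactly. Their poses are not given: they have to be found in the camera images.
- port (a point): Photo port on the fixed white microscope head (cradle 130 x 115 mm, two black eyepieces). Point: centre of its flat shoulder, 44 mm across, 115 mm above the bench, on a neck as wide for 24 mm down. On it a spigot 29 mm across, 12 mm high, tapering to 23 mm (under the cap at first). z up, x level, the way the eyepieces point; they reach 120 mm from the axis and 106 mm above the bench.
- tray_floor (a point): Open square steel tray, fixed, 150 mm outside, 142 mm inside, walls 16 mm high. Point: centre of its inner floor, 4 mm above the bench; z up, x and y along its sides.
- cap_mid (a point): Black plastic dust cap, a disc 52 mm across, 22 mm high, flat top, no spigot, 30 g; sits on the photo port at first. Point: its centre, 11 mm above its underside; z up out of its top. Socket below, 33 mm wide, 14 mm deep: drops over a spigot with 2 mm play until the underside rests on the shoulder.
- ring_mid (a point): Dark steel clamp ring, round, 60 mm across, body 26 mm high, about 100 g. Point: centre of the body, 13 mm above its underside; z up. On top a steel spigot 29 mm across, 12 mm high, tapering to 23 mm. Socket below, 33 mm wide, 14 mm deep: drops over a spigot with 2 mm play until the underside rests on the shoulder.
- tall_mid (a point): Taller adapter tube: aluminium with dark bands, 48 mm across, body 64 mm high, about 160 g. Point: centre of the body, 32 mm above its underside; z up. On top a steel spigot 29 mm across, 12 mm high, tapering to 23 mm. Socket below, 33 mm wide, 14 mm deep: drops over a spigot with 2 mm play until the underside rests on the shoulder.
- short_mid (a point): Shorter adapter tube, not used: aluminium with dark bands, 48 mm across, body 36 mm high. Point: centre of the body, 18 mm above its underside; z up. On top a steel spigot 29 mm across, 12 mm high, tapering to 23 mm. 
- camera_mid (a point): Camera head: white box with black lower edge, 84 mm long (x), 62 mm wide (y; grip across this), 52 mm high, about 320 g, standing upright. Point: its centre, 26 mm above its underside; z up. In the middle of its underside a square socket 33 mm wide, 14 mm deep: drops over a spigot with 2 mm play, in any yaw, until the underside rests on the shoulder.
Mind the look-alikes: they are no part of the job. What is shaped like the part that bears tall_mid but yellow is not meant.

How it is judged (in metres and radians):
On the way, in this order (a step that is already met when the one before it is completed fails the run):
1. The dust cap lies flat in the tray, let go (x of cap_mid in the frame of tray_floor between -0.05 and 0.05 m and y of cap_mid in the frame of tray_floor between -0.05 and 0.05 m and z of cap_mid in the frame of tray_floor below 0.017 m and angle between cap_mid's own z axis and vertical below 0.15 rad and contact force between the fingers and cap below 0.1 N), for 0.2 s.
2. The clamp ring is seated on the port, let go (horizontal distance between ring_mid and port below 0.01 m and horizontal distance between ring_mid and port below 0.006 m and z of ring_mid in the frame of port between 0.008 and 0.018 m and angle between ring_mid's own z axis and vertical below 0.08 rad and contact force between the fingers and ring below 0.1 N), for 0.2 s.
3. The taller adapter is seated on the ring, let go (horizontal distance between tall_mid and port below 0.01 m and horizontal distance between tall_mid and ring_mid below 0.006 m and z of tall_mid in the frame of port between 0.053 and 0.063 m and angle between tall_mid's own z axis and vertical below 0.08 rad and contact force between the fingers and tall below 0.1 N), for 0.2 s.
4. The camera is seated on the adapter in line with the eyepieces, let go (horizontal distance between camera_mid and port below 0.01 m and horizontal distance between camera_mid and tall_mid below 0.006 m and z of camera_mid in the frame of port between 0.111 and 0.121 m and angle between camera_mid's own z axis and vertical below 0.08 rad and angle between the x axis of camera_mid and the x axis of port, either way round below 0.26 rad and contact force between the fingers and camera below 0.1 N), for 0.2 s.
At the end, for the whole second after the job is handed in: Cap flat in the tray, within 50 mm of its centre each way. On the port: ring, taller adapter, camera, each seated within 5 mm in height, 6 mm of the piece below, 10 mm of the port axis, upright to 0.08 rad; camera in line to 0.26 rad. All released, at rest; short adapter within 40 mm of its start (all of step 1 and all of step 2 and all of step 3 and all of step 4 and linear speed of each of cap, ring, tall, camera below 0.02 m/s and distance of short_mid from where it was at the start of the episode below 0.04 m and angle between short_mid's own z axis and vertical below 0.15 rad); the robot touches nothing.
It fails at once if The shorter adapter tube is carried off or knocked aside (moved more than 40 mm) (distance of short_mid from where it was at the start of the episode above 0.04 m).
It also fails if it takes over 112 s, if anything falls off the work surface, if the arm or the gripper's body presses on something with over 40 N, if the wrist force passes 120 N, or if a joint passes its speed limit or range.

ROBOT

A 6-joint arm with a two-finger parallel gripper is mounted at the origin on the work surface. World frame = base frame: x ahead of the robot, y to its left, z up, the work surface at z = 0. Lengths are in m, angles in degrees, forces in N, time in s.
With the tool pointing down it reaches from about 0.35 to 0.875 m from the base axis. Payload 4.2 kg.
Tool frame: the origin (TCP) lies midway between the tips of the shut fingers; the grasp point (between the pads) lies 19 mm behind it; z points along the fingers, y is the line along which they close (so a half turn about z gives the same grasp; the last joint's range is limited). The gripper opens to 87 mm and grips with 3 to 60 N. Pads are 19 mm wide; open, the fingers measure 117 mm over their backs; the gripper's body (75 mm by 190 mm) begins 51 mm behind the grasp point.
Start: joints at [82.254, 22.042, 0.453, 0, -68.411, -14.817], TCP at [0.24, 0.577, 0.223] pointing down, gripper open.
Joint ranges: [-179.83, 179.83], [-69.29, 118.12], [-61.27, 80.66], [-181.25, 117.63], [-171.15, -9.14], [-177.46, 177.46]. Speed limits (degrees/s): [159.86, 159.86, 180, 180, 180, 180].

INTERFACE

Orientations are given as a 3x3 rotation matrix whose columns are the frame's x, y, z axes.
In Python, from station import r, cams gives the robot as it stands.
- The arm moves only by the tool play_rows, never from a script. Its argument "commands" is text: rows parted by semicolons, each of 6 numbers parted by spaces: the shift along the world's x, y, z normalised to -1 to 1, where 1 is 30 mm, then the turn, a rotation vector about the world's x, y, z normalised to -1 to 1, where 1 is 0.15 rad. A call has 1 to 20 rows; each row shifts and turns the commanded pose from where the row before left it; what a row does not reach is not made up. A row lasts 1/10 s, in which the tool goes at most 50 mm and 8.59 degrees, less where a joint would pass 70% of its speed; a pose out of reach is approached as far as the arm can. A call with a number of a shift or a turn outside -1 to 1 is refused whole. A call with a gripper value outside its range is refused whole. "grip" is the finger opening in mm, from 0 to 87, set as the call begins (left out, the last holds). The fingers move at their own pace and stop on an object; the grip force is fixed at half the most. Time passes only in rows, so rows that do not move let the fingers close. It gives the time, the measured TCP pose, the force, the opening and the grip force at its end, in the units of the state.
- r.sense(): the state, without advancing time (a new reading comes with each control period).
- cams.capture(name): name is "scene" or "side" or "wrist"; returns (picture, depth): 384x512x3 uint8, blue, green, red; 384x512 float32, m along the optical axis (not along the pixel's ray), 0 where there is no reading.
- cams.camera_info(name): a dict with "mtx" (3x3 intrinsics, pixels), "k1" (the pictures are not rectified: a ray, as slopes to the right and down, at radius r is drawn at 1 + k1 r^2 times it, then the intrinsics apply), "R" (3x3) and "t" (3): a world point X has camera coordinates R X + t. Camera axes: x right, y down, z forward; pixel columns grow to the right and rows downward; lengths in m; the calibration is good to about 2 mm. A picture is of the moment at which its call begins: read the wrist's pose just before it. camera_info takes no time and is no camera call; for the wrist camera it gives the pose at the moment of the call.
- r.finish_job(): hands the job in; it is judged then, once.
The state is a dict: "time_s": time; "joints": joint angles; "joint_velocities": joint speeds; "effort": joint torques, N m; "tcp_pos": TCP position; "ee_rot": TCP orientation; "wrist_force": force on the tool from outside, world axes, zero at the start; "moment": the same for the moment, N m; "gripper_width": opening from 0.0 (shut) to 1.0 (fully open); "gripper_force": force on a finger pad.
Only numpy, scipy, OpenCV 4.12 (cv2) and the standard library are available. Lean on these libraries where they do the work, as an engineer would, in place of code of your own. Each camera call takes 0.05 s, during which the arm holds its last target. There are 200 camera calls.

## Working session

There is one attempt and no reset: what is moved stays moved. The work goes in short steps, Python scripts to look and compute and a tool call to move; the robot and the scene stay as the last step left them, time stands still between calls to the robot, and variables do not carry over. Pictures are saved under pics/ and viewed, at most 14 in all, crops included, and the job is handed in when it is done.

Besides the shell and the picture viewer there is one more tool, called after "Call:" as name(argument=value, ...), one argument or row to a line, values as JSON. play_rows: Moves the arm, as the interface text tells. Scaled input: -1 to 1 covers 30 mm each way for a shift and 0.15 rad each way for a turn. Its arguments: {"type":"object","properties":{"commands":{"type":"string"},"grip":{"type":"number"}},"required":["commands"]}

```bash
ls; mkdir -p pics
cat > h.py <<'E'
import numpy as np, cv2
from station import r, cams
def cap(n):
    i=cams.camera_info(n); p,d=cams.capture(n); return i,p,d
def cloud(i,d):
    h,w=d.shape; K=np.array(i["mtx"],float); v,u=np.mgrid[:h,:w].astype(np.float64)
    pts=np.stack([u.ravel(),v.ravel()],1)[:,None]
    n=cv2.undistortPoints(pts,K,np.array([i["k1"],0,0,0,0.]))[:,0]
    z=d.ravel(); c=np.c_[n*z[:,None],z]
    X=(c-np.array(i["t"]).ravel())@np.array(i["R"]); X[z==0]=np.nan
    return X.reshape(h,w,3)
E
python3 - <<'E'
from h import *
out=[]
for n in("scene","side"):
    i,p,d=cap(n); np.savez(n+"0.npz",p=p,d=d,X=cloud(i,d)); cv2.imwrite(f"pics/{n}0.png",cv2.resize(p,(800,600)))
    print(n,-np.array(i["R"]).T@np.array(i["t"]).ravel())
print(r.sense())
E
```

```text
pics
scene [1.33298912 0.2204507  0.60849688]
side [ 0.15222652 -0.46299523  0.74578818]
{'time_s': 0.1, 'joints': array([ 8.22523430e+01,  2.20882357e+01,  3.88618748e-01, -2.48105299e-02,
       -6.84131996e+01, -1.48167232e+01]), 'joint_velocities': array([ 0.00839971, -0.05305334,  0.24786553,  0.05861813, -0.04557364,
       -0.05194928]), 'effort': array([-7.18135652e-04, -3.91691709e+01,  1.87933320e+01,  4.23191741e+00,
        1.34159249e-02, -7.55059341e-05]), 'tcp_pos': array([0.23960425, 0.57666476, 0.22155741]), 'ee_rot': array([[ 9.23387690e-01, -3.83868118e-01, -6.64417941e-04],
       [-3.83868676e-01, -9.23385749e-01, -1.89673168e-03],
       [ 1.14580759e-04,  2.00646792e-03, -9.99997980e-01]]), 'wrist_force': array([-0.41926703,  0.0516266 , -0.17137058]), 'moment': array([ 0.03211885, -0.04252812,  0.02147709]), 'gripper_force': 0.0, 'gripper_width': 1.000017659052542}
```

View pics/scene0.png

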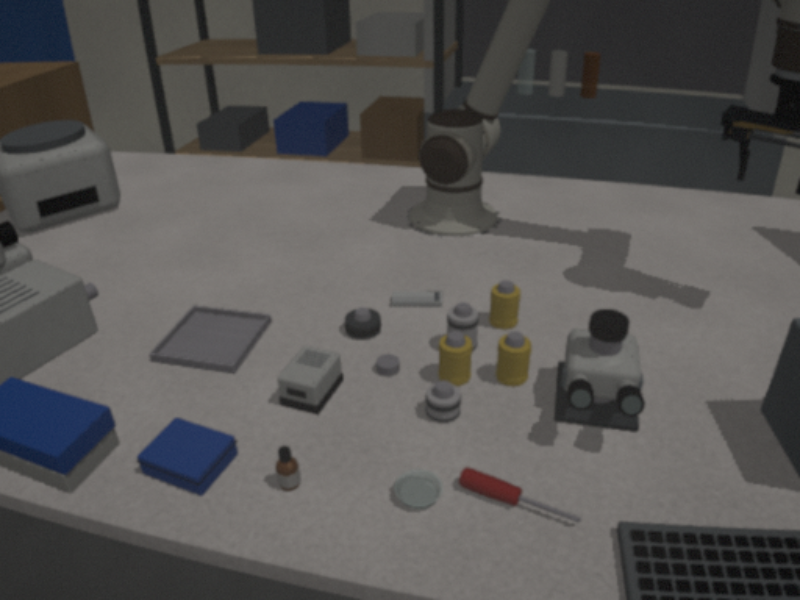

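View pics/side0.png

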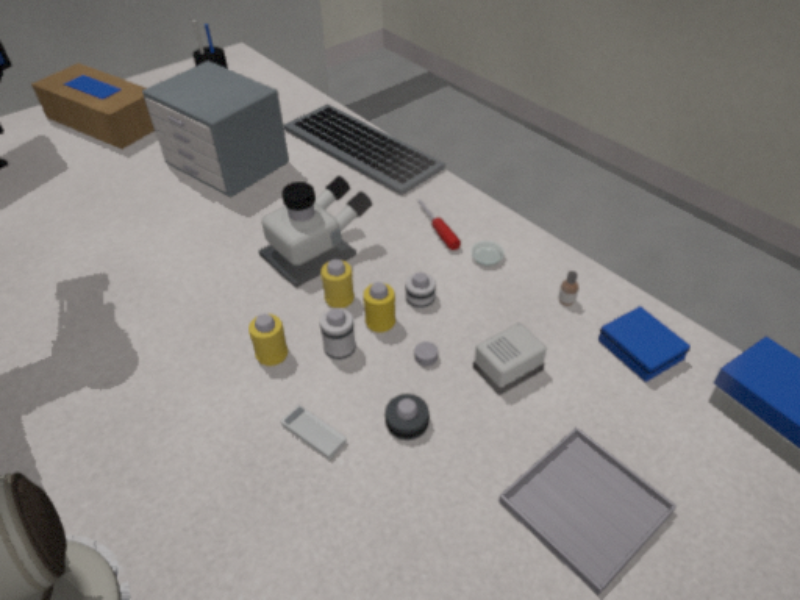

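The scene view (800x600) shows the cap on the microscope at (608,325), the tray at (212,338), the ring at (363,322) and the camera at (310,378). The tube candidates are banded aluminium at (463,325), which is the taller one; banded at (443,401), which is the shorter; and yellow at (505,305), (455,360) and (513,360), which are look-alikes. In the side view, the tall tube is at (337,332) and the short one at (420,288).

```bash
cat > m.py <<'E'
from h import *
from scipy.optimize import least_squares
S={n:np.load(n+"0.npz") for n in("scene","side")}
P=np.concatenate([S[n]["X"].reshape(-1,3) for n in S]); C=np.concatenate([S[n]["p"].reshape(-1,3) for n in S])
src=np.r_[np.zeros(384*512),np.ones(384*512)]
def at(n,u,v): 
    x=S[n]["X"][int(v*.64)-2:int(v*.64)+3,int(u*.64)-2:int(u*.64)+3].reshape(-1,3); return np.nanmedian(x,0)
def circ(c,R,z0,z1,rad):
    s=(np.hypot(*(P[:,:2]-c[:2]).T)<rad)&(P[:,2]>z0)&(P[:,2]<z1); o=[]
    for k in(0,1):
        Q=P[s&(src==k)]
        f=least_squares(lambda a:np.hypot(Q[:,0]-a[0],Q[:,1]-a[1])-R,c[:2],loss="soft_l1",f_scale=.002)
        o+=[f.x.round(4),len(Q),round(float(np.sqrt(np.mean(f.fun**2))),4)]
    return o
if __name__=="__main__":
    pts=dict(cap=(299,188),ring=(407,408),tall=(337,316),short=(420,279),camera=(512,345),y1=(337,267),y2=(379,290),y3=(265,321),bench=(200,480),tray=(587,508))
    c={k:at("side",*v) for k,v in pts.items()}
    for k in c: print(k,c[k].round(4))
    off=lambda k:c[k]
    print("cap",circ(c["cap"],.026,.118,.134,.035))
    print("ring",circ(c["ring"],.030,.005,.022,.04))
    print("tall",circ(c["tall"],.024,.01,.058,.033))
    print("short",circ(c["short"],.024,.006,.03,.033))
    for y in("y1","y2","y3"): print(y,circ(c[y],.024,.01,.05,.033))
    for n,cc,rad,z0,z1 in(("camera",c["camera"],.07,.042,.062),("tray",c["tray"],.12,.010,.022)):
        for k in(0,1):
            s=(np.hypot(*(P[:,:2]-cc[:2]).T)<rad)&(P[:,2]>z0)&(P[:,2]<z1)&(src==k)
            print(n,k,s.sum(),cv2.minAreaRect((P[s,:2]*1000).astype(np.float32)),np.median(P[s,2]))
E
python3 m.py
python3 - <<'E'
import cv2
a=cv2.imread("pics/scene0.png")[260:440,400:560];b=cv2.imread("pics/side0.png")[240:390,230:450]
import numpy as np
cv2.imwrite("pics/crop1.png",np.hstack([cv2.resize(a,(390,440)),cv2.resize(b,(400,440))]))
E
```

```text
cap [0.584  0.3137 0.1369]
ring [ 0.4795 -0.071   0.0374]
tall [0.4905 0.0933 0.0768]
short [0.6514 0.0975 0.0482]
camera [ 0.6561 -0.0941  0.0522]
y1 [0.5533 0.1801 0.0769]
y2 [0.5705 0.0974 0.0757]
y3 [0.4082 0.1538 0.0757]
bench [ 2.278e-01  3.790e-02 -1.000e-04]
tray [ 0.5641 -0.3089  0.0031]
cap [array([0.5788, 0.3115]), 165, 0.0026, array([0.5792, 0.3113]), 114, 0.0014]
ring [array([ 0.4824, -0.067 ]), 127, 0.0019, array([ 0.4811, -0.0687]), 131, 0.0007]
tall [array([0.4925, 0.1015]), 171, 0.001, array([0.4924, 0.1009]), 290, 0.001]
short [array([0.6553, 0.1017]), 188, 0.0011, array([0.6557, 0.1013]), 128, 0.0011]
y1 [array([0.5551, 0.1877]), 260, 0.0013, array([0.556 , 0.1878]), 213, 0.0012]
y2 [array([0.5737, 0.1039]), 282, 0.0011, array([0.5735, 0.1034]), 217, 0.001]
y3 [array([0.409 , 0.1599]), 232, 0.0014, array([0.408, 0.158]), 249, 0.001]
camera 0 708 ((656.5440063476562, -93.2782974243164), (62.990760803222656, 86.3033447265625), 81.64529418945312) 0.04986795165446609
camera 1 912 ((653.7163696289062, -95.50260925292969), (64.65431213378906, 84.98247528076172), 81.98705291748047) 0.051853556188775074
tray 0 378 ((567.43310546875, -302.66595458984375), (153.854736328125, 153.48080444335938), 1.2449183464050293) 0.01334860418384174
tray 1 867 ((566.09716796875, -304.9481201171875), (152.65237426757812, 150.54090881347656), 1.1145093441009521) 0.014723946758341027
```

View pics/crop1.png

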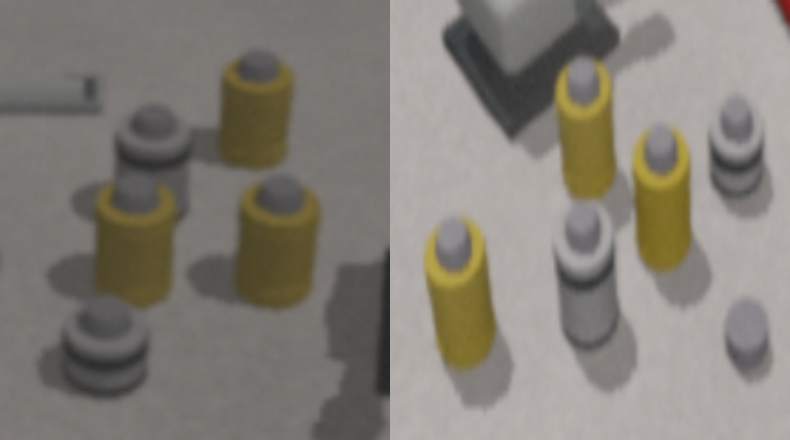

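The crop confirms it. The taller banded aluminium tube, with a grey body and dark bands, is at about (0.4925, 0.101). The three similar tubes are yellow and the short one stands apart. Next I need the direction of the eyepieces.

Run:
```python
from m import *
c=np.array([.579,.3113])
d=P[:,:2]-c; rr=np.hypot(*d.T)
for z0,z1,a,b in((.085,.108,.07,.125),(.075,.108,.085,.125)):
    for k in(0,1):
        s=(P[:,2]>z0)&(P[:,2]<z1)&(rr>a)&(rr<b)&(src==k); q=d[s]
        print(k,s.sum(),q.mean(0).round(4),np.degrees(np.arctan2(*q.mean(0)[::-1])), q.min(0).round(3),q.max(0).round(3))
# cradle base
for k in(0,1):
    s=(P[:,2]>.004)&(P[:,2]<.035)&(rr<.1)&(src==k)&(C.max(1)<90)
    print(s.sum(),cv2.minAreaRect((d[s]*1000).astype(np.float32)))
```

```text
0 363 [0.1041 0.0004] 0.21386417594867235 [ 0.076 -0.045] [0.116 0.047]
1 220 [ 0.0929 -0.0069] -4.252023146770683 [ 0.071 -0.049] [0.111 0.046]
0 527 [ 0.1052 -0.0017] -0.9208643723210646 [-0.028 -0.122] [0.119 0.047]
1 279 [ 0.0878 -0.0169] -10.86535148886193 [-0.031 -0.123] [0.112 0.046]
782 ((2.3002853393554688, 0.5473098754882812), (130.89266967773438, 114.3448715209961), 0.15693403780460358)
632 ((-2.52374267578125, -3.838794708251953), (127.3215103149414, 111.17626953125), 0.6849992275238037)
```

Call:
play_rows(
  commands="0 0 1 0 0 0; 1 -0.8 0.6 0 0 0.5;1 -0.8 0 0 0 0.5;1 -0.8 0 0 0 0.5;1 -0.8 0 0 0 0.5;1 -0.8 0 0 0 0.5;1 -0.8 0 0 0 0.13;1 -0.8 0 0 0 0;1 -0.8 0 0 0 0;1 -0.8 0 0 0 0;1 -0.8 0 0 0 0;0.55 -0.6 0 0 0 0;0 0 0 0 0 0;0 0 0 0 0 0",
  grip=87,
)

```text
time_s: 1.5
tcp_pos: [0.5562, 0.3187, 0.2698]
ee_rot: [[1.0, -0.0, -0.001], [-0.0, -1.0, -0.001], [-0.001, 0.001, -1.0]]
wrist_force: [0.6, 0.5, -0.3]
gripper_width: 1.002
gripper_force: 0.0
```

```bash
cat > w.py <<'E'
from h import *
def top(c,z,rad,tol=.005,tag=None):
    i,p,d=cap("wrist"); X=cloud(i,d)
    if tag: cv2.imwrite(f"pics/{tag}.png",p)
    s=(np.abs(X[...,2]-z)<tol)&(np.hypot(X[...,0]-c[0],X[...,1]-c[1])<rad)
    Q=X[s]; o,R=cv2.minEnclosingCircle((Q[:,:2]*1000).astype(np.float32))
    print("n",s.sum(),"enc",np.round(o,1),round(R,1),"mean",(Q.mean(0)*1000).round(1),cv2.minAreaRect((Q[:,:2]*1000).astype(np.float32)))
    return X,p
E
python3 - <<'E'
from w import *
top((.579,.311),.137,.04,tag="w1"); print(r.sense()["tcp_pos"])
E
```

```text
n 2018 enc [579.3 312. ] 26.0 mean [580.  312.1 137. ] ((579.5003051757812, 312.14410400390625), (50.86663055419922, 50.79472351074219), 45.18708801269531)
[0.55582317 0.31935274 0.27009177]
```

View pics/w1.png

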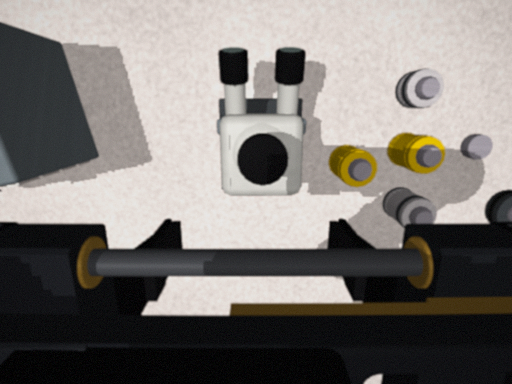

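The wrist view shows the cap at (263,158), with the eyepieces pointing up the image, which is world +x. The cap centre is at (0.5795, 0.312), which agrees with the first measurement. I'll go down and grip it.

Call:
play_rows(
  commands="0.78 -0.23 0 0 0 0;0 0 -1 0 0 0;0 0 -1 0 0 0;0 0 -1 0 0 0;0 0 -1 0 0 0;0 0 -0.5 0 0 0;0 0 -0.55 0 0 0;0 0 0 0 0 0;0 0 0 0 0 0",
)

```text
time_s: 2.45
tcp_pos: [0.5792, 0.3132, 0.1194]
ee_rot: [[1.0, 0.002, 0.0], [0.002, -1.0, -0.0], [0.0, 0.0, -1.0]]
wrist_force: [-0.2, 0.0, 0.9]
gripper_width: 1.001
gripper_force: 0.0
```

Call:
play_rows(
  commands="0 0 0 0 0 0;0 0 0 0 0 0;0 0 0 0 0 0;0 0 0 0 0 0;0 0 0 0 0 0;0 0 0 0 0 0;0 0 0 0 0 0;0 0 0 0 0 0;0 0 0 0 0 0;0 0 0 0 0 0",
  grip=40,
)

```text
time_s: 3.45
tcp_pos: [0.5798, 0.3121, 0.1192]
ee_rot: [[1.0, 0.001, 0.0], [0.001, -1.0, -0.0], [0.0, 0.0, -1.0]]
wrist_force: [-1.0, -0.3, 1.8]
gripper_width: 0.587
gripper_force: 30.0
```

Call:
play_rows(
  commands="0 0 0.5 0 0 0;0 0 0.7 0 0 0;0 0 1 0 0 0;0 0 1 0 0 0;0 -0.5 0 0 0 0;0 -0.9 0 0 0 0;0 -1 0 0 0 0;0 -1 0 0 0 0;0 -1 0 0 0 0;0 -1 0 0 0 0;0 -1 0 0 0 0;0 -1 0 0 0 0;0 -1 0 0 0 0;0 -1 0 0 0 0;0 -1 0 0 0 0;0 -1 0 0 0 0;0 -1 0 0 0 0;0 -1 0 0 0 0;0 -1 0 0 0 0;0 -1 0 0 0 0",
)

```text
time_s: 5.45
tcp_pos: [0.579, -0.151, 0.2141]
ee_rot: [[1.0, 0.0, -0.001], [0.0, -1.0, 0.001], [-0.001, -0.001, -1.0]]
wrist_force: [0.1, 0.2, 0.3]
gripper_width: 0.586
gripper_force: 30.0
```

Call:
play_rows(
  commands="0 -1 0 0 0 0;0 -1 0 0 0 0;-0.2 -1 0 0 0 0;-0.2 -1 0 0 0 0;0 -1 0 0 0 0;0 -0.1 -0.5 0 0 0;0 0 -1 0 0 0;0 0 -1 0 0 0;0 0 -1 0 0 0;0 0 -1 0 0 0;0 0 -1 0 0 0;0 0 0 0 0 0;0 0 0 0 0 0",
)

```text
time_s: 6.75
tcp_pos: [0.5674, -0.303, 0.0497]
ee_rot: [[1.0, 0.001, -0.001], [0.001, -1.0, -0.0], [-0.001, 0.0, -1.0]]
wrist_force: [0.2, -0.4, -0.7]
gripper_width: 0.588
gripper_force: 30.0
```

Call:
play_rows(
  commands="0 0 -0.5 0 0 0;0 0 -0.5 0 0 0;0 0 -0.2 0 0 0;0 0 -0.1 0 0 0;0 0 0 0 0 0;0 0 0 0 0 0",
)

```text
time_s: 7.35
tcp_pos: [0.5682, -0.3029, 0.0117]
ee_rot: [[1.0, 0.001, 0.001], [0.001, -1.0, -0.0], [0.001, 0.0, -1.0]]
wrist_force: [0.7, -0.0, -0.7]
gripper_width: 0.587
gripper_force: 30.0
```

Call:
play_rows(
  commands="0 0 0 0 0 0;0 0 0 0 0 0;0 0 0 0 0 0;0 0 0 0 0 0;0 0 0 0 0 0;0 0 0 0 0 0;0 0 0 0 0 0;0 0 0 0 0 0",
  grip=87,
)

```text
time_s: 8.15
tcp_pos: [0.5677, -0.3027, 0.011]
ee_rot: [[1.0, 0.001, -0.0], [0.001, -1.0, 0.0], [-0.0, -0.0, -1.0]]
wrist_force: [-0.4, 0.4, -0.9]
gripper_width: 0.996
gripper_force: 0.0
```

Call:
play_rows(
  commands="0 0 0.3 0 0 0;0 0 0.7 0 0 0;0 0 1 0 0 0;0 0 1 0 0 0;0 0 1 0 0 0;0 0 1 0 0 0;0 0 1 0 0 0;0 0 0 0 0 0",
)

```text
time_s: 8.95
tcp_pos: [0.5702, -0.304, 0.1976]
ee_rot: [[1.0, 0.001, 0.011], [0.002, -1.0, -0.005], [0.011, 0.005, -1.0]]
wrist_force: [0.4, -0.1, -0.5]
gripper_width: 1.001
gripper_force: 0.0
```

Run:
```python
from w import *
top((.567,-.303),.026,.04); print(r.sense()["tcp_pos"])
```

```text
n 1508 enc [ 567.7 -301.5] 25.8 mean [ 568.4 -301.6   26. ] ((567.999755859375, -301.30767822265625), (50.2659912109375, 50.869327545166016), 89.30012512207031)
[ 0.56890561 -0.30318488  0.19464664]
```

Call:
play_rows(
  commands="-0.3 0.8 0 0 0 0;-0.4 1 0 0 0 0;-0.4 1 0 0 0 0;-0.4 1 0 0 0 0;-0.4 1 0 0 0 0;-0.4 1 0 0 0 0;-0.4 1 0 0 0 0;-0.2 1 0 0 0 0;0 0 0 0 0 0;0 0 0 0 0 0",
)

```text
time_s: 10.0
tcp_pos: [0.4802, -0.0683, 0.1907]
ee_rot: [[1.0, 0.002, -0.001], [0.002, -1.0, -0.0], [-0.001, 0.0, -1.0]]
wrist_force: [-0.2, -0.3, 0.4]
gripper_width: 0.999
gripper_force: 0.0
```

Run:
```python
from w import *
top((.4815,-.068),.026,.036,tag="w2",tol=.004); print(r.sense()["tcp_pos"])
```

```text
n 1612 enc [482.6 -67.3] 29.9 mean [483.9 -67.3  26. ] ((483.10595703125, -67.169921875), (58.035301208496094, 58.6067008972168), 89.43873596191406)
[ 0.48041467 -0.06884675  0.19064652]
```

Call:
play_rows(
  commands="0.07 0.05 -0.5 0 0 0;0 0 -1 0 0 0;0 0 -1 0 0 0;0 0 -1 0 0 0;0 0 -1 0 0 0;0 0 -0.8 0 0 0;0 0 -0.5 0 0 0;0 0 -0.38 0 0 0;0 0 0 0 0 0;0 0 0 0 0 0",
)

```text
time_s: 11.05
tcp_pos: [0.4832, -0.0677, 0.0058]
ee_rot: [[1.0, 0.0, 0.0], [0.0, -1.0, -0.0], [0.0, 0.0, -1.0]]
wrist_force: [0.3, -0.2, 0.9]
gripper_width: 0.998
gripper_force: 0.0
```

Call:
play_rows(
  commands="0 0 0 0 0 0;0 0 0 0 0 0;0 0 0 0 0 0;0 0 0 0 0 0;0 0 0 0 0 0;0 0 0 0 0 0;0 0 0 0 0 0;0 0 0 0 0 0;0 0 0 0 0 0;0 0 0 0 0 0",
  grip=50,
)

```text
time_s: 12.05
tcp_pos: [0.483, -0.0672, 0.006]
ee_rot: [[1.0, 0.001, 0.0], [0.001, -1.0, -0.0], [0.0, 0.0, -1.0]]
wrist_force: [-1.3, 0.9, 5.5]
gripper_width: 0.68
gripper_force: 30.0
```

Call:
play_rows(
  commands="0 0 0.5 0 0 0;0 0 1 0 0 0;0 0 1 0 0 0;0 0 1 0 0 0;0 0 1 0 0 0;0 0 1 0 0 0;0 0 1 0 0 0;0 0.5 0.5 0 0 0;0 1 0 0 0 0;0.4 1 0 0 0 0;0.4 1 0 0 0 0;0.4 1 0 0 0 0;0.4 1 0 0 0 0;0.4 1 0 0 0 0;0.4 1 0 0 0 0;0.4 1 0 0 0 0;0.4 1 0 0 0 0;0 0 0 0 0 0",
)

```text
time_s: 13.85
tcp_pos: [0.5794, 0.221, 0.2136]
ee_rot: [[1.0, 0.004, -0.001], [0.004, -1.0, -0.0], [-0.001, 0.0, -1.0]]
wrist_force: [-0.4, -0.8, -1.3]
gripper_width: 0.68
gripper_force: 30.0
```

Call:
play_rows(
  commands="0 1 0 0 0 0;0 1 0 0 0 0;0 0.8 0 0 0 0;0 0 0 0 0 0;0 0 0 0 0 0;0 0 0 0 0 0",
)

```text
time_s: 14.45
tcp_pos: [0.5786, 0.3009, 0.2154]
ee_rot: [[1.0, 0.0, -0.001], [0.0, -1.0, -0.001], [-0.001, 0.001, -1.0]]
wrist_force: [0.2, 0.1, -1.5]
gripper_width: 0.677
gripper_force: 30.0
```

Run:
```python
from h import *
from scipy.optimize import least_squares
c=np.array([.5795,.312])
for n in("scene","side","wrist"):
    i,p,d=cap(n); X=cloud(i,d).reshape(-1,3)
    dd=np.hypot(*(X[:,:2]-c).T)
    for nm,z0,z1,fR in(("neck",.098,.113,lambda z:.022),("spig",.117,.126,lambda z:.0145-.003*(z-.115)/.012)):
        s=(dd<.03)&(X[:,2]>z0)&(X[:,2]<z1);Q=X[s]
        if len(Q)<15: print(n,nm,len(Q));continue
        f=least_squares(lambda a:np.hypot(Q[:,0]-a[0],Q[:,1]-a[1])-fR(Q[:,2]),c,loss="soft_l1",f_scale=.002)
        print(n,nm,len(Q),f.x.round(4),np.sqrt(np.mean(f.fun**2)).round(4))
    s=(dd<.03)&(X[:,2]>.113)&(X[:,2]<.117)
    if s.sum(): print(n,"shoulder",s.sum(),X[s].mean(0).round(4))
    s=(dd<.03)&(X[:,2]>.125)&(X[:,2]<.129)
    if s.sum(): print(n,"tip",s.sum(),X[s].mean(0).round(4))
```

```text
scene neck 130 [0.5789 0.3118] 0.0013
scene spig 99 [0.5805 0.3122] 0.0033
scene shoulder 101 [0.5884 0.3124 0.1147]
scene tip 39 [0.5822 0.3123 0.126 ]
side neck 81 [0.5793 0.3117] 0.0013
side spig 50 [0.579  0.3102] 0.0028
side shoulder 78 [0.5751 0.3033 0.115 ]
side tip 41 [0.5779 0.3101 0.1269]
wrist neck 112 [0.5791 0.312 ] 0.0001
wrist spig 172 [0.5797 0.312 ] 0.0009
wrist shoulder 565 [0.5903 0.314  0.1151]
wrist tip 165 [0.5868 0.3136 0.1268]
```

Port axis fitted at (0.5793, 0.3119), shoulder at 0.115.

Call:
play_rows(
  commands="0.03 0.37 0 0 0 0;0 0 -0.7 0 0 0;0 0 -0.8 0 0 0;0 0 -0.6 0 0 0;0 0 0 0 0 0;0 0 -0.3 0 0 0;0 0 -0.25 0 0 0;0 0 -0.2 0 0 0;0 0 -0.15 0 0 0;0 0 -0.15 0 0 0;0 0 0 0 0 0;0 0 0 0 0 0",
)

```text
time_s: 15.8
tcp_pos: [0.5798, 0.3129, 0.1212]
ee_rot: [[1.0, 0.001, 0.0], [0.001, -1.0, 0.0], [0.0, -0.0, -1.0]]
wrist_force: [0.8, 0.1, -1.1]
gripper_width: 0.683
gripper_force: 30.0
```

Call:
play_rows(
  commands="0 -0.02 -0.02 0 0 0;0 0 0 0 0 0;0 0 0 0 0 0;0 0 0 0 0 0;0 0 0 0 0 0;0 0 0 0 0 0;0 0 0 0 0 0;0 0 0 0 0 0",
  grip=87,
)

```text
time_s: 16.6
tcp_pos: [0.5797, 0.3122, 0.1206]
ee_rot: [[1.0, 0.001, 0.0], [0.001, -1.0, -0.0], [0.0, 0.0, -1.0]]
wrist_force: [-1.1, -0.6, -0.2]
gripper_width: 1.004
gripper_force: 0.0
```

Call:
play_rows(
  commands="0 0 0.3 0 0 0;0 0 0.7 0 0 0;0 0 1 0 0 0;0 0 1 0 0 0;0 0 1 0 0 0;0 0 0 0 0 0;0 0 0 0 0 0",
)

```text
time_s: 17.3
tcp_pos: [0.5798, 0.3125, 0.2419]
ee_rot: [[1.0, 0.001, 0.002], [0.001, -1.0, 0.002], [0.002, -0.002, -1.0]]
wrist_force: [-0.1, -0.2, -1.5]
gripper_width: 0.998
gripper_force: 0.0
```

Run:
```python
from w import *
X,p=top((.5793,.312),.141,.036,tag="w3",tol=.005); print(r.sense()["tcp_pos"])
Q=X.reshape(-1,3); Q=Q[(np.abs(Q[:,2]-.141)<.005)&(np.hypot(Q[:,0]-.5793,Q[:,1]-.312)<.036)]
print(np.linalg.lstsq(np.c_[Q[:,:2]-[.579,.312],np.ones(len(Q))],Q[:,2],rcond=None)[0])
```

```text
n 2400 enc [579.6 313.7] 29.9 mean [581.3 313.8 141. ] ((579.700927734375, 313.80792236328125), (58.6895866394043, 58.60943603515625), 1.9016075134277344)
[0.5792354  0.31208892 0.24040847]
[-0.00423347  0.00100116  0.14104795]
```

The ring is seated level, with its top at 0.141. Next is the tall tube.

Call:
play_rows(
  commands="-0.3 -0.8 0 0 0 0;-0.4 -1 0 0 0 0;-0.4 -1 0 0 0 0;-0.4 -1 0 0 0 0;-0.4 -1 0 0 0 0;-0.4 -1 0 0 0 0;-0.4 -1 0 0 0 0;-0.2 -0.25 0 0 0 0;0 0 0 0 0 0;0 0 0 0 0 0",
)

```text
time_s: 18.35
tcp_pos: [0.4929, 0.1012, 0.2402]
ee_rot: [[1.0, 0.001, -0.0], [0.001, -1.0, -0.0], [-0.0, 0.0, -1.0]]
wrist_force: [0.3, -0.1, 1.0]
gripper_width: 1.002
gripper_force: 0.0
```

Run:
```python
from w import *
top((.4925,.101),.064,.03,tag="w4",tol=.004); print(r.sense()["tcp_pos"])
```

```text
n 797 enc [492.6 101.2] 23.8 mean [494.2 101.1  63.9] ((492.7607727050781, 101.14871215820312), (45.902183532714844, 46.816856384277344), 88.95524597167969)
[0.49310975 0.10151426 0.24016924]
```

View pics/w4.png

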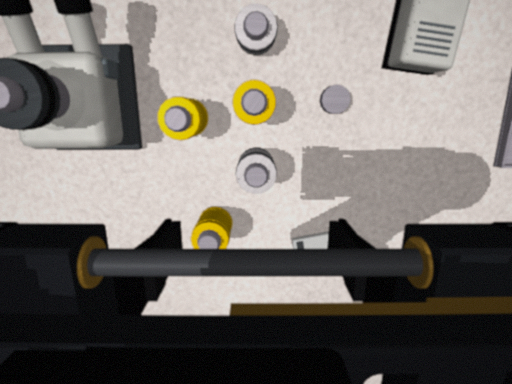

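The tall grey tube is at (256,170), directly under the gripper. The yellow ones at (254,102), (180,118) and (212,230) are clear of the finger paths at left and right. I'll go down and grip.

Call:
play_rows(
  commands="0 0 -0.5 0 0 0;0 0 -1 0 0 0;0 0 -1 0 0 0;0 0 -1 0 0 0;0 0 -1 0 0 0;0 0 -1 0 0 0;0 0 -0.8 0 0 0;0 0 -0.6 0 0 0;0 0 0 0 0 0;0 0 0 0 0 0",
)

```text
time_s: 19.4
tcp_pos: [0.4933, 0.1015, 0.0333]
ee_rot: [[1.0, 0.002, -0.0], [0.002, -1.0, -0.001], [-0.0, 0.001, -1.0]]
wrist_force: [-0.8, -0.5, 0.1]
gripper_width: 0.999
gripper_force: 0.0
```

Call:
play_rows(
  commands="0 0 0 0 0 0;0 0 0 0 0 0;0 0 0 0 0 0;0 0 0 0 0 0;0 0 0 0 0 0;0 0 0 0 0 0;0 0 0 0 0 0;0 0 0 0 0 0;0 0 0 0 0 0;0 0 0 0 0 0",
  grip=35,
)

```text
time_s: 20.4
tcp_pos: [0.4927, 0.1007, 0.0337]
ee_rot: [[1.0, 0.001, 0.0], [0.001, -1.0, -0.0], [0.0, 0.0, -1.0]]
wrist_force: [-1.3, -0.6, 3.8]
gripper_width: 0.544
gripper_force: 30.0
```

Call:
play_rows(
  commands="0 0 0.4 0 0 0;0 0 0.8 0 0 0;0 0 1 0 0 0;0 0 1 0 0 0;0 0 1 0 0 0;0 0 1 0 0 0;0 0 1 0 0 0;0 0 0.5 0 0 0;0 0 0 0 0 0;0 0 0 0 0 0",
)

```text
time_s: 21.4
tcp_pos: [0.4919, 0.1007, 0.2333]
ee_rot: [[1.0, 0.0, -0.002], [0.0, -1.0, 0.0], [-0.002, -0.0, -1.0]]
wrist_force: [0.4, -0.0, -1.4]
gripper_width: 0.546
gripper_force: 30.0
```

Call:
play_rows(
  commands="0.3 0.6 0 0 0 0;0.4 1 0 0 0 0;0.4 1 0 0 0 0;0.4 1 0 0 0 0;0.4 1 0 0 0 0;0.4 1 0 0 0 0;0.4 1 0 0 0 0;0.2 0.45 0 0 0 0;0 0 0 0 0 0;0 0 0 0 0 0;0 0 0 0 0 0",
)

```text
time_s: 22.5
tcp_pos: [0.5792, 0.3116, 0.2337]
ee_rot: [[1.0, 0.0, -0.001], [0.0, -1.0, -0.001], [-0.001, 0.001, -1.0]]
wrist_force: [-0.2, 0.2, -1.6]
gripper_width: 0.546
gripper_force: 30.0
```

Call:
play_rows(
  commands="0.01 0.03 -0.5 0 0 0;0 0 -0.35 0 0 0;0 0 -0.3 0 0 0;0 0 -0.25 0 0 0;0 0 -0.2 0 0 0;0 0 -0.15 0 0 0;0 0 -0.1 0 0 0;0 0 -0.08 0 0 0;0 0 0 0 0 0;0 0 0 0 0 0",
)

```text
time_s: 23.5
tcp_pos: [0.5801, 0.3133, 0.1769]
ee_rot: [[1.0, 0.001, 0.0], [0.001, -1.0, 0.0], [0.0, -0.0, -1.0]]
wrist_force: [-0.4, 0.3, -1.9]
gripper_width: 0.545
gripper_force: 30.0
```

Call:
play_rows(
  commands="0 0 -0.05 0 0 0;0 0 0 0 0 0;0 0 0 0 0 0",
)

```text
time_s: 23.8
tcp_pos: [0.58, 0.3131, 0.1752]
ee_rot: [[1.0, 0.001, 0.0], [0.001, -1.0, 0.0], [0.0, -0.0, -1.0]]
wrist_force: [-0.9, -0.5, -0.8]
gripper_width: 0.544
gripper_force: 30.0
```

Call:
play_rows(
  commands="0 0 0 0 0 0;0 0 0 0 0 0;0 0 0 0 0 0;0 0 0 0 0 0;0 0 0 0 0 0;0 0 0 0 0 0;0 0 0 0 0 0;0 0 0 0 0 0",
  grip=87,
)

```text
time_s: 24.6
tcp_pos: [0.58, 0.3131, 0.1751]
ee_rot: [[1.0, 0.001, -0.0], [0.001, -1.0, -0.0], [-0.0, 0.0, -1.0]]
wrist_force: [0.6, -0.3, 0.1]
gripper_width: 0.992
gripper_force: 0.0
```

Call:
play_rows(
  commands="0 0 0.3 0 0 0;0 0 0.7 0 0 0;0 0 1 0 0 0;0 0 1 0 0 0;0 0 1 0 0 0;0 0 0 0 0 0;0 0 0 0 0 0;0 0 0 0 0 0",
)

```text
time_s: 25.4
tcp_pos: [0.5794, 0.3129, 0.2941]
ee_rot: [[1.0, 0.001, -0.002], [0.001, -1.0, -0.001], [-0.002, 0.001, -1.0]]
wrist_force: [-0.7, 0.2, -0.7]
gripper_width: 1.004
gripper_force: 0.0
```

Run:
```python
from w import *
X,p=top((.5793,.313),.205,.03,tag="w5",tol=.005); print(r.sense()["tcp_pos"])
Q=X.reshape(-1,3); Q=Q[(np.abs(Q[:,2]-.205)<.005)&(np.hypot(Q[:,0]-.5793,Q[:,1]-.313)<.03)]
print(np.linalg.lstsq(np.c_[Q[:,:2]-[.579,.312],np.ones(len(Q))],Q[:,2],rcond=None)[0])
```

```text
n 1381 enc [580.1 314.1] 23.9 mean [582.5 314.3 205. ] ((580.3059692382812, 314.3526916503906), (46.9625244140625, 46.34496307373047), 0.8379797339439392)
[0.57942294 0.31283865 0.29376302]
[-0.0057615  -0.00132557  0.20506323]
```

The tall tube is seated, with its top at 0.205. Now to the camera, turning the gripper −8.2° to match it.

Call:
play_rows(
  commands="0.2 -0.6 0 0 0 0;0.2 -1 0 0 0 -0.2;0.2 -1 0 0 0 -0.2;0.2 -1 0 0 0 -0.2;0.2 -1 0 0 0 -0.2;0.2 -1 0 0 0 -0.15;0.2 -1 0 0 0 0;0.2 -1 0 0 0 0;0.2 -1 0 0 0 0;0.2 -1 0 0 0 0;0.2 -1 0 0 0 0;0.2 -1 0 0 0 0;0.1 -1 0 0 0 0;0 -1 -0.5 0 0 0;0 0 -1 0 0 0;0 0 0 0 0 0;0 0 0 0 0 0;0 0 0 0 0 0",
)

```text
time_s: 27.25
tcp_pos: [0.6557, -0.0947, 0.2517]
ee_rot: [[0.99, -0.14, 0.002], [-0.14, -0.99, -0.001], [0.002, 0.0, -1.0]]
wrist_force: [0.3, 0.2, 0.1]
gripper_width: 0.999
gripper_force: 0.0
```

Run:
```python
from w import *
top((.655,-.095),.052,.065,tag="w6",tol=.004); print(r.sense()["tcp_pos"])
```

```text
n 3138 enc [655.5 -94. ] 49.3 mean [657.  -94.1  51.9] ((655.1702880859375, -93.69688415527344), (61.140750885009766, 83.5953598022461), 83.13337707519531)
[ 0.65578441 -0.0945038   0.2519634 ]
```

View pics/w6.png

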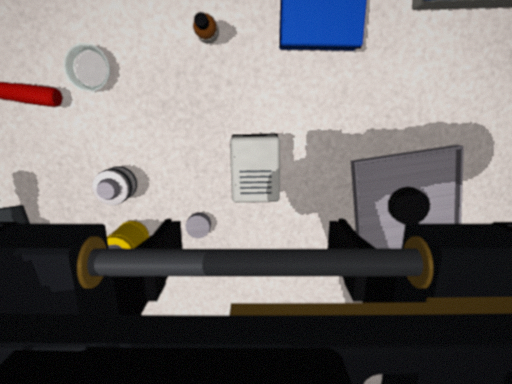

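The camera is centred at (255,168) and lined up with the gripper. The cap lies in the tray at (408,206). The short tube at (115,186) and the small disc at (198,224) are clear of the fingers. I'll go down and grip.

Call:
play_rows(
  commands="0 0.02 -0.5 0 0 0.06;0 0 -1 0 0 0;0 0 -1 0 0 0;0 0 -1 0 0 0;0 0 -1 0 0 0;0 0 -1 0 0 0;0 0 -1 0 0 0;0 0 -0.8 0 0 0;0 0 -0.5 0 0 0;0 0 0 0 0 0;0 0 0 0 0 0",
)

```text
time_s: 28.4
tcp_pos: [0.6562, -0.094, 0.0174]
ee_rot: [[0.991, -0.131, 0.002], [-0.131, -0.991, -0.0], [0.002, 0.0, -1.0]]
wrist_force: [-0.2, 0.5, 0.3]
gripper_width: 1.0
gripper_force: 0.0
```

Call:
play_rows(
  commands="0 0 0 0 0 0;0 0 0 0 0 0;0 0 0 0 0 0;0 0 0 0 0 0;0 0 0 0 0 0;0 0 0 0 0 0;0 0 0 0 0 0;0 0 0 0 0 0;0 0 0 0 0 0",
  grip=50,
)

```text
time_s: 29.3
tcp_pos: [0.6552, -0.0945, 0.0168]
ee_rot: [[0.991, -0.132, 0.0], [-0.132, -0.991, -0.0], [0.0, 0.0, -1.0]]
wrist_force: [-2.4, -0.5, 6.0]
gripper_width: 0.712
gripper_force: 30.0
```

Call:
play_rows(
  commands="0 0 0.3 0 0 0;0 0 0.6 0 0 0;0 0 1 0 0 0;0 0 1 0 0 0;0 0 1 0 0 0;0 0 1 0 0 0;0 0 1 0 0 0;0 0 1 0 0 0;0 0 1 0 0 0;0 0 0.7 0 0 0;0 0 0 0 0 0;0 0 0 0 0 0",
)

```text
time_s: 30.5
tcp_pos: [0.6541, -0.0936, 0.2722]
ee_rot: [[0.991, -0.133, -0.003], [-0.133, -0.991, 0.002], [-0.003, -0.001, -1.0]]
wrist_force: [0.0, 0.6, -4.7]
gripper_width: 0.708
gripper_force: 30.0
```

Call:
play_rows(
  commands="-0.1 0.5 0 0 0 0.1;-0.2 0.9 0 0 0 0.1;-0.2 1 0 0 0 0.1;-0.2 1 0 0 0 0.1;-0.2 1 0 0 0 0.1;-0.2 1 0 0 0 0.1;-0.2 1 0 0 0 0.1;-0.2 1 0 0 0 0.1;-0.2 1 0 0 0 0.09;-0.2 1 0 0 0 0;-0.2 1 0 0 0 0;-0.2 1 0 0 0 0;-0.1 1 0 0 0 0;-0.1 0.7 0 0 0 0;0 0.4 0 0 0 0;0 0 0 0 0 0;0 0 0 0 0 0;0 0 0 0 0 0;0 0 0 0 0 0",
)

```text
time_s: 32.4
tcp_pos: [0.5802, 0.3096, 0.2744]
ee_rot: [[1.0, -0.001, 0.0], [-0.001, -1.0, -0.0], [0.0, 0.0, -1.0]]
wrist_force: [-0.2, 0.8, -3.8]
gripper_width: 0.71
gripper_force: 30.0
```

Run:
```python
from h import *
from scipy.optimize import least_squares
from station import r
print(r.sense()["tcp_pos"])
c=np.array([.580,.314])
for n in("scene","side"):
    i,p,d=cap(n); cv2.imwrite(f"pics/{n}1.png",p); X=cloud(i,d).reshape(-1,3)
    dd=np.hypot(*(X[:,:2]-c).T); Q=X[(dd<.033)&(X[:,2]>.15)&(X[:,2]<.2)]
    f=least_squares(lambda a:np.hypot(Q[:,0]-a[0],Q[:,1]-a[1])-.024,c,loss="soft_l1",f_scale=.002)
    print(n,"tall",len(Q),f.x.round(4))
    s=(dd<.08)&(X[:,2]>.258)&(X[:,2]<.31); print("cam z",np.nanmin(X[s,2]) if s.sum() else None, X[s].min(0),X[s].max(0))
```

```text
[0.58022533 0.30960733 0.27439406]
scene tall 519 [0.5798 0.3139]
cam z 0.2580273036034366 [0.5417903 0.2687315 0.2580273] [0.62665113 0.35256231 0.30999693]
side tall 351 [0.5801 0.3136]
cam z 0.2580104869573172 [0.53657321 0.26284945 0.25801049] [0.62106572 0.34894998 0.30998939]
```

Call:
play_rows(
  commands="0 0.14 0 0 0 0;0 0 -0.4 0 0 0;0 0 -0.3 0 0 0;0 0 -0.25 0 0 0;0 0 -0.2 0 0 0;0 0 -0.2 0 0 0;0 0 -0.15 0 0 0;0 0 -0.12 0 0 0;0 0 -0.08 0 0 0;0 0 0 0 0 0;0 0 0 0 0 0",
)

```text
time_s: 33.6
tcp_pos: [0.5801, 0.315, 0.2235]
ee_rot: [[1.0, 0.001, 0.001], [0.001, -1.0, 0.0], [0.001, -0.0, -1.0]]
wrist_force: [0.3, 0.7, -3.7]
gripper_width: 0.713
gripper_force: 30.0
```

Call:
play_rows(
  commands="0 -0.02 -0.05 0 0 0;0 0 0 0 0 0;0 0 0 0 0 0",
)

```text
time_s: 33.9
tcp_pos: [0.5801, 0.3143, 0.2219]
ee_rot: [[1.0, 0.001, 0.0], [0.001, -1.0, 0.0], [0.0, -0.0, -1.0]]
wrist_force: [0.8, -0.6, -3.7]
gripper_width: 0.709
gripper_force: 30.0
```

Call:
play_rows(
  commands="0 0 0 0 0 0;0 0 0 0 0 0;0 0 0 0 0 0;0 0 0 0 0 0;0 0 0 0 0 0;0 0 0 0 0 0;0 0 0 0 0 0;0 0 0 0 0 0",
  grip=87,
)

```text
time_s: 34.7
tcp_pos: [0.58, 0.3144, 0.2217]
ee_rot: [[1.0, 0.001, 0.0], [0.001, -1.0, -0.0], [0.0, 0.0, -1.0]]
wrist_force: [0.6, -0.0, -0.5]
gripper_width: 0.997
gripper_force: 0.0
```

Call:
play_rows(
  commands="0 0 0.3 0 0 0;0 0 0.5 0 0 0;0 0 0.7 0 0 0;0 0 1 0 0 0;0 0 1 0 0 0;0 0 1 0 0 0;0 0 0 0 0 0;0 0 0 0 0 0;0 0 0 0 0 0",
)

```text
time_s: 35.6
tcp_pos: [0.5795, 0.3142, 0.3556]
ee_rot: [[1.0, 0.001, -0.002], [0.001, -1.0, -0.001], [-0.002, 0.001, -1.0]]
wrist_force: [-0.1, -0.7, -0.4]
gripper_width: 0.995
gripper_force: 0.0
```

Run:
```python
from w import *
X,p=top((.580,.3135),.257,.06,tag="w7",tol=.005); print(r.sense()["tcp_pos"])
Q=X.reshape(-1,3); Q=Q[(np.abs(Q[:,2]-.257)<.005)&(np.hypot(Q[:,0]-.58,Q[:,1]-.313)<.06)]
print(np.linalg.lstsq(np.c_[Q[:,:2]-[.579,.312],np.ones(len(Q))],Q[:,2],rcond=None)[0])
i,p,d=cap("scene"); cv2.imwrite("pics/scene2.png",cv2.resize(p,(800,600)))
```

```text
n 5730 enc [580.6 315.7] 49.3 mean [582.9 315.5 256.8] ((580.5614624023438, 315.5155944824219), (82.66288757324219, 61.93526077270508), 0.3293193578720093)
[0.57952473 0.31412961 0.35524008]
[-0.00752979  0.00083507  0.25682493]
```

View pics/scene2.png

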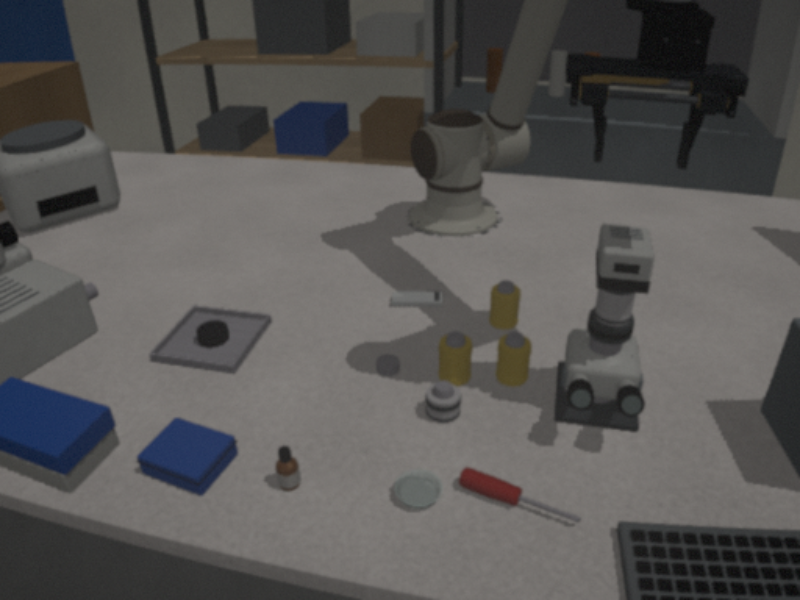

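The column at (615,290) is built upright and the camera is in line with the eyepieces. The cap is in the tray at (212,333) and the short tube is untouched at (443,401). The camera top is at 0.257, as it should be. Handing in.

```bash
python3 -c "
from station import r
print(r.finish_job())"
```

```text
the job is handed in; nothing more can be done
None
```

The job is handed in with no verdict shown yet: the cap lies flat in the tray, the ring, taller adapter and camera are stacked upright on the port in line with the eyepieces, and the short adapter was not touched.

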